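Close the feed neck and gauge the plate gap of an antenna carrier

ROBOT

A 7-joint arm with a two-finger parallel gripper is mounted at the origin on the work surface. World frame = base frame: x ahead of the robot, y to its left, z up, the work surface at z = 0. Lengths are in m, angles in rad, forces in N, time in s.
With the tool pointing down it reaches from about 0.4 to 0.85 m from the base axis. Payload 10.4 kg.
Tool frame: the origin (TCP) lies at the very end of the fingers, on their centre line; the grasp point (between the pads) lies 19 mm behind it; x points along the fingers, z is the direction in which the jaws open and shut, and the axes are right-handed (so a half turn about x gives the same grasp; the last joint's range is limited). The gripper opens to 85 mm and grips with 20 to 120 N. Pads are 22 mm wide; open, the fingers measure 114 mm over their backs; the gripper's body (76 mm by 85 mm) begins 54 mm behind the grasp point. The pads swing forward as they close: fully open they stand 13 mm farther back than shut.
Start: joints at [-1.276, 0.332, -0.065, 1.46, 0.022, 1.35, -0.088], TCP at [0.195, 0.594, 0.231] pointing down, gripper open.
Joint ranges: [-2.6, 2.6], [-0.5, 2.12], [-1.47, 1.34], [0.16, 2.42], [-1.27, 4.41], [0.06, 2.06], [-2.6, 2.6]. Speed limits (rad/s): [2.22, 2.22, 2.79, 2.79, 3.14, 3.14, 3.14].

INTERFACE

Orientations are given as a unit quaternion [x, y, z, w].
In Python, from workcell import readout, camera, manip gives the robot as it stands.
- The arm moves only by the shell command python3 -m inch 'ROWS' [FORCE]. ROWS is JSON, a list of rows, each a list of 3 entries, a list of its own where there are three numbers: the turn, a rotation vector about the tool's x, y, z in degrees, then the shift along the tool's x, y, z in mm, then the closure, from 0 (fully open) to 1 (shut). In form: [[[wx, wy, wz], [dx, dy, dz], hand], ...]. A call has 1 to 10 rows; each row is the pose to reach, as a shift and turn from the pose measured when the call began, along the tool's axes at that moment; what a row does not reach only later rows make up. A row lasts 1/8 s, in which the tool goes at most 62.5 mm and 10.7 degrees, less where a joint would pass 70% of its speed; a pose out of reach is approached as far as the arm can. A call with a gripper value outside its range is refused whole. The fingers move at their own pace and stop on an object; FORCE is the grip in N (left out, the last holds). Time passes only in rows, so rows that repeat a pose let the fingers close. It gives the time, the measured TCP pose, the force and the opening at its end, in the units of the state.
- readout.get_obs(): the state, without advancing time (a new reading comes with each control period).
- camera(name): name is "scene" or "top" or "wrist"; returns a dict with "pixels" (480x640x3 uint8, red, green, blue), "range_z" (480x640 float32, m along the optical axis (not along the pixel's ray), 0 where there is no reading), "intrinsics" (3x3 intrinsics, pixels), "extrinsics" (4x4, takes a point from world to camera coordinates); the wrist camera has in their place "T_tool_cam" (4x4, takes a point from camera to tool coordinates, whose origin is the TCP and whose axes are the tool frame's). Camera axes: x right, y down, z forward; pixel columns grow to the right and rows downward; lengths in m; the calibration is good to about 2 mm. The wrist camera is an equidistant fisheye: a pixel r from the principal point sees the ray r / f radians off the axis. A picture is of the moment at which its call begins: read the wrist's pose just before it.
- manip.hand_in(): hands the job in, once; it reports no verdict.
The state is a dict: "clock": time; "joint_pos": joint angles; "joint_velocities": joint speeds; "tau": joint torques, N m; "position": TCP position; "ee_rot": TCP orientation; "ft_force": force on the tool from outside, world axes, zero at the start; "torque": the same for the moment, N m; "grip_width": opening from 0.0 (shut) to 1.0 (fully open).
Only numpy, scipy, OpenCV 4.12 (cv2) and the standard library are available. Lean on these libraries where they do the work, as an engineer would, in place of code of your own. Each camera call takes 0.05 s, during which the arm holds its last target.

TASK

Close the open feed neck of the white antenna carrier with the tapered rubber plug that fits it, pushed fully home and let go, so that nothing falls in while you gauge the plates. Then take the tapered feeler blade out of its stand and slide it straight down between the two upright plates until it drags snugly, the sprung plate giving about 2 mm (never jam it to 5 mm or more), and finish while still holding the blade there by its handle. Leave the big plug, the round-handled bar and the other things on the bench where they are.

Things in the scene. Friction and masses are not known exactly. Their poses are not given: they have to be found in the camera images.
- carrier: White plastic block 140 (x) x 230 (y) x 30 mm high, fixed to the bench, turned up to 0.4 rad. Origin at the centre of its underside. On its top: the feed neck (towards its -y end) and the plate head (towards +y). Both plates stand upright, face each other along the carrier's y, and are 34 mm wide along its x.
- neck (a point): Centre of the mouth of the feed neck, an upright aluminium tube on the carrier: bore 26 mm, outside 33 mm, 36 mm high, its rim 66 mm above the bench.
- plug: Loose tapered black rubber plug, 50 g, upright in a grey cup 46 mm wide, 36 mm high. Origin at the centre of its small end, z up. Taper 16 to 23 mm across, 28 mm long; then a flange 35 mm across (28 to 33 mm up), then a round grip 22 mm across (33 to 63 mm up). Fully home, the flange rests on the neck's rim: origin 28 mm below the mouth, 1.5 mm play each side.
- big_plug: Same shape but larger plug (taper 28 to 35 mm, flange 53 mm) in a grey cup 60 mm wide: does not fit the neck; leave it. It and the small plug swap places between episodes.
- blade: Loose steel feeler blade, 90 g, hanging upright in a grey stand (50 x 50 x 90 mm high). Origin at its lower tip's centre, z up, thickness along y, width along x. Steel 20 mm wide, 80 mm long, tapering from 2 mm thick at the tip to 10 mm (0.1 mm per mm, both faces alike). Flat black handle 36 (x) x 16 (y) x 46 mm, 80 to 126 mm above the tip: grip it across the 16 mm, fingertips above its lower end.
- bar: Parallel steel bar under a ROUND black handle (24 mm across, 46 mm tall, no flats) in a stand like the blade's: not for this job, leave it. Origin 80 mm below the underside of its handle, z up. The two stands, about 0.15 m apart on the robot's right, swap places between episodes.
- fixed_edge (a point): Middle of the top of the fixed plate's inner face, 118 mm above the bench; axes parallel to the carrier's. The gap is on its +y side. The plate's top edge is rolled (4 mm radius), a lead-in: the plates are closest 4 mm below the top and parallel below that.
- sprung_edge (a point): The same point on the sprung plate's inner face, 118 mm above the bench, facing it across the gap, which is on its -y side. The middle of the gap lies midway between the two edge points and is open 82 mm deep below the tops. Both plates float together up to 6 mm either way along the carrier's y (0.15 N/mm), so they centre themselves on the blade.
- sprung (a joint): How far the sprung plate has been pushed away from its stop (m): 0 untouched, grows as the blade spreads the plates; spring 2.5 N/mm. Every 10 mm the blade goes deeper once it touches both plates adds 1 mm. Snug is about 0.002 (about 5 N on each face; drag on the blade about 5 to 8 N upward).
- adjuster (a joint): Setting of the gap (m), stiff, not to be touched: free gap = 4 mm + this value, 0 to 1.5 mm. The blade therefore first touches both plates when its tip is 24 to 39 mm below the plate tops.
- wash_bottle: Bystander, leave it: white plastic bottle, 60 mm across, 130 mm tall, standing at the right rear; origin at the centre of its underside.
- spool: Bystander, leave it: steel spool 56 mm across, 40 mm tall, standing at the left rear; origin under its centre.
- driver: Bystander, leave it: screwdriver 150 mm long lying on the bench between the robot and the carrier, across the robot's front; x along it.
- spanner: Bystander, leave it: spanner 160 mm long lying beyond the carrier; x along it.
- flux_jar: Bystander, leave it: amber jar 48 mm across, 50 mm tall, at the far left; origin under its centre.
Not all that is in view belongs to the job. Leave any green or pink look-alike of the plug alone. What is shaped like the blade but brown is not meant.

How it is judged:
By the outcome, as a careful person would: the job done as asked, in the order asked, and still so for the second after the job is handed in, while the arm keeps its last pose, push and grip.
It also fails if it takes over 66 s, if anything falls off the work surface, if the arm or the gripper's body presses on something with over 40 N, if the wrist force passes 120 N, or if a joint passes its speed limit or range.

## Working session

There is one attempt and no reset: what is moved stays moved. The work goes in short steps, Python scripts to look and compute and a shell command to move; the robot and the scene stay as the last step left them, time stands still between calls to the robot, and variables do not carry over. Pictures are saved under pics/ and viewed, and the job is handed in when it is done.

```bash
ls; mkdir -p pics
python3 - <<'E'
from workcell import readout, camera, manip
import cv2,numpy as np
o=readout.get_obs(); print(o)
for n in ["scene","top","wrist"]:
    c=camera(n); cv2.imwrite(f"pics/{n}0.png",c["pixels"][:,:,::-1]); np.savez(f"{n}0.npz",**c)
    print(n,c["intrinsics"]); print(c.get("extrinsics",c.get("T_tool_cam")))
E
```

```text
pics
{'clock': 0.0, 'joint_pos': array([-1.2756069 ,  0.33285498, -0.0647397 ,  1.46093615,  0.0216194 ,
        1.34986511, -0.08847537]), 'joint_velocities': array([ 0.00113379,  0.00112315,  0.00229716, -0.00111328,  0.00039149,
       -0.00060926,  0.00048363]), 'tau': array([ 9.03497730e-04, -6.25435710e+01,  4.94148396e-02, -3.91623223e+01,
        1.61056226e-02,  9.58042801e-03,  5.16191974e-06]), 'position': array([0.19516681, 0.59336595, 0.23052904]), 'ee_rot': array([-0.4149154 ,  0.5731735 ,  0.41431024,  0.57241975]), 'ft_force': array([ 0.10483915,  0.25827845, -0.25760949]), 'torque': array([-0.00851915,  0.07210769, -0.00443712]), 'grip_width': 1.0008513511944133}
scene [[444.68669847   0.         317.26845821]
 [  0.         444.68669847 243.86404862]
 [  0.           0.           1.        ]]
[[-8.72372805e-01  4.88840434e-01 -8.48200021e-04  4.83727206e-01]
 [ 2.83679973e-01  5.04833812e-01 -8.15272038e-01 -9.88739940e-02]
 [-3.98109737e-01 -7.11461772e-01 -5.79077529e-01  1.21431176e+00]
 [ 0.00000000e+00  0.00000000e+00  0.00000000e+00  1.00000000e+00]]
top [[546.67312796   0.         319.98788083]
 [  0.         546.67312796 236.79554719]
 [  0.           0.           1.        ]]
[[ 0.00546858 -0.99997105  0.0052909   0.01818018]
 [-0.98252912 -0.00635733 -0.18600033  0.59604562]
 [ 0.18602858 -0.00418131 -0.98253544  1.08095969]
 [ 0.          0.          0.          1.        ]]
wrist [[371.64829954   0.         317.0519702 ]
 [  0.         371.64829954 234.98803528]
 [  0.           0.           1.        ]]
[[ 2.32838087e-04 -2.80550704e-01  9.59839178e-01 -1.43223954e-01]
 [-2.97498408e-05 -9.59839206e-01 -2.80550705e-01  7.29711649e-02]
 [ 9.99999972e-01  3.67678265e-05 -2.31833463e-04 -2.77439396e-04]
 [ 0.00000000e+00  0.00000000e+00  0.00000000e+00  1.00000000e+00]]
```

View pics/scene0.png

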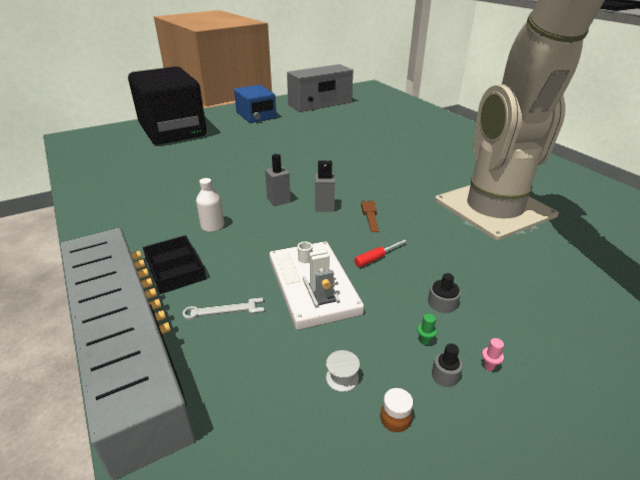

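View pics/top0.png

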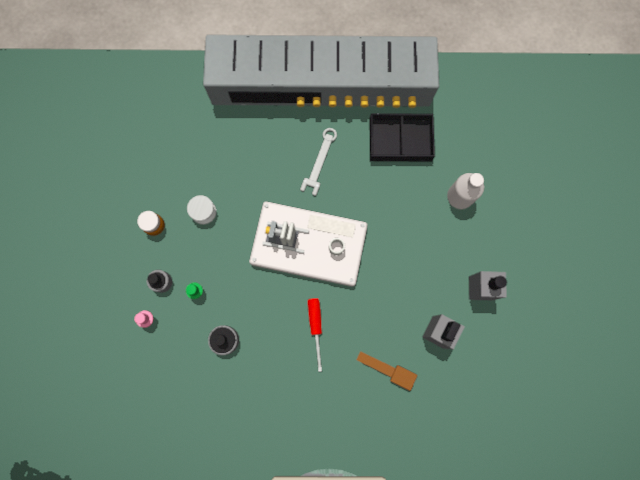

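View pics/wrist0.png

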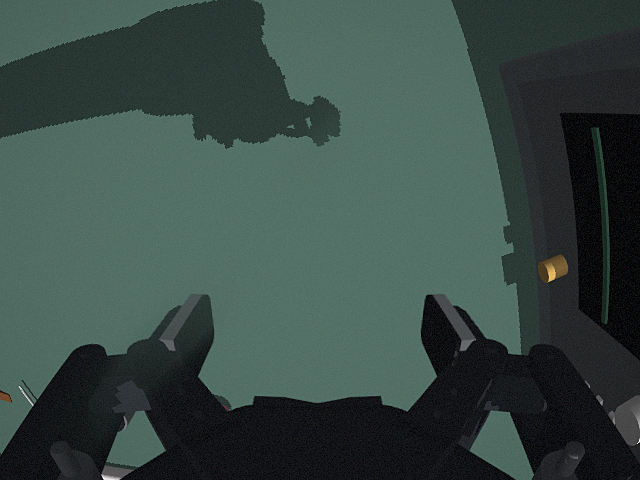

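```bash
cat > h.py <<'E'
import numpy as np,cv2
def load(n): return dict(np.load(n+".npz"))
def cloud(c):
    K=c["intrinsics"];Z=c["range_z"].astype(float);v,u=np.mgrid[0:480,0:640]
    P=np.stack([(u-K[0,2])/K[0,0]*Z,(v-K[1,2])/K[1,1]*Z,Z],-1)
    T=np.linalg.inv(c["extrinsics"]);W=P@T[:3,:3].T+T[:3,3];W[Z==0]=np.nan;return W
def proj(c,p):
    q=c["extrinsics"][:3,:3]@np.asarray(p)+c["extrinsics"][:3,3];K=c["intrinsics"];return K[0,0]*q[0]/q[2]+K[0,2],K[1,1]*q[1]/q[2]+K[1,2]
E
python3 - <<'E'
from h import *
def crop(n,u,v,s=32,k=6):
    im=load(n)["pixels"][:,:,::-1][v-s:v+s,u-s:u+s];return cv2.resize(im,(260,260),interpolation=cv2.INTER_CUBIC)
t=np.hstack([crop("top0",158,281),crop("top0",223,341),crop("top0",305,243,55)])
b=np.hstack([crop("top0",444,332),crop("top0",490,286),crop("scene0",300,185,40)])
cv2.imwrite("pics/crop0.png",np.vstack([t,b]))
for n in("top0","scene0"):
    W=cloud(load(n)); np.save(n+"W.npy",W)
    R=(W[...,0]>.2)&(W[...,0]<.95)&(abs(W[...,1])<.6)
    m=(R&(W[...,2]>.012)).astype(np.uint8)
    k,l,st,ce=cv2.connectedComponentsWithStats(m)
    print(n,"table z",np.nanmedian(W[R][:,2]))
    for i in range(1,k):
        if st[i,4]>40:
            q=W[l==i];print(st[i,:5],"min",q.min(0).round(3),"max",q.max(0).round(3))
E
```

```text
top0 table z 0.00021504647879488914
[ 203   67  236   41 8147] min [ 0.889 -0.227  0.012] max [0.95  0.273 0.108]
[ 369  113   66   47 1008] min [ 0.779 -0.228  0.012] max [ 0.883 -0.086  0.04 ]
[447 173  37  35 939] min [ 0.67  -0.317  0.012] max [ 0.729 -0.256  0.134]
[187 195  26  26 522] min [0.633 0.252 0.033] max [0.689 0.306 0.046]
[ 249  201  118   85 6994] min [ 0.499 -0.077  0.012] max [0.68  0.172 0.123]
[137 211  27  24 478] min [0.607 0.362 0.012] max [0.652 0.408 0.055]
[146 270  25  22 439] min [0.484 0.338 0.012] max [0.527 0.384 0.075]
[469 271  38  29 975] min [ 0.472 -0.348  0.012] max [ 0.523 -0.295  0.143]
[185 282  17  17 222] min [0.469 0.268 0.028] max [0.503 0.299 0.07 ]
[307 298  15  73 512] min [0.324 0.018 0.012] max [0.472 0.048 0.03 ]
[134 310  19  17 239] min [0.411 0.367 0.027] max [0.444 0.397 0.069]
[423 314  41  35 920] min [ 0.37  -0.26   0.012] max [ 0.437 -0.193  0.14 ]
[208 325  30  30 715] min [0.356 0.191 0.012] max [0.414 0.25  0.075]
[385 365  32  26 431] min [ 0.285 -0.178  0.012] max [ 0.335 -0.114  0.025]
scene0 table z 0.0011811764871192
[... 344 characters left out ...]
[ 0.89  -0.233  0.012] max [0.95  0.271 0.104]
[ 143  235   63   55 1455] min [ 0.78  -0.232  0.012] max [ 0.88  -0.088  0.039]
[355 239  52  27 353] min [0.321 0.015 0.012] max [0.473 0.046 0.029]
[ 270  241   94   86 5270] min [ 0.502 -0.079  0.012] max [0.68  0.17  0.121]
[429 273  32  36 839] min [0.359 0.192 0.012] max [0.417 0.249 0.075]
[417 313  20  29 386] min [0.468 0.264 0.012] max [0.503 0.299 0.066]
[482 338  22  30 461] min [0.41  0.364 0.012] max [0.445 0.398 0.066]
[433 343  30  41 869] min [0.484 0.336 0.012] max [0.53  0.382 0.074]
[326 350  34  34 840] min [0.634 0.249 0.012] max [0.689 0.303 0.044]
[ 380  388   33   41 1069] min [0.609 0.361 0.012] max [0.654 0.406 0.053]
```

View pics/crop0.png

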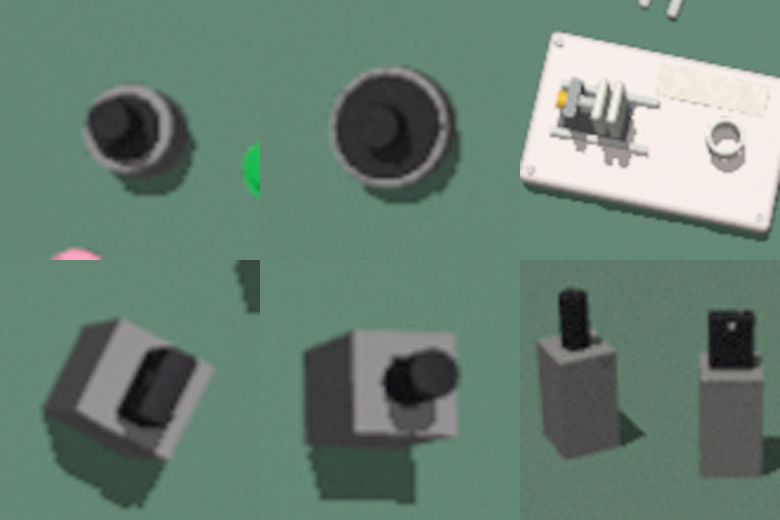

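Run:
```python
from h import *
for n in("top0","scene0"):
    W=np.load(n+"W.npy");print("==",n)
    def sel(x0,x1,y0,y1,z0,z1):
        with np.errstate(invalid='ignore'): m=(W[...,0]>x0)&(W[...,0]<x1)&(W[...,1]>y0)&(W[...,1]<y1)&(W[...,2]>z0)&(W[...,2]<z1)
        return W[m]
    def rect(q,name):
        r=cv2.minAreaRect((q[:,:2]*1000).astype(np.float32)); print(name,len(q),"c",np.round(r[0],1),"sz",np.round(r[1],1),"ang",round(r[2],2),"z",np.round(np.percentile(q[:,2],[10,50,90])*1000,1),"mean",(q.mean(0)*1000).round(1))
    rect(sel(.45,.7,-.1,.2,.025,.035),"carrier top")
    q=sel(.5,.68,-.06,.01,.055,.09); rect(q,"neck")
    if len(q)>5:
        q=q[q[:,2]>.062]; A=np.c_[q[:,:2],np.ones(len(q))];s=np.linalg.lstsq(A,(q[:,:2]**2).sum(1),rcond=None)[0];print("neck circ",s[:2]/2,np.sqrt(s[2]+(s[:2]**2).sum()/4))
    rect(sel(.5,.68,.02,.15,.110,.130),"plates")
    for nm,b in (("plug",(.47,.54,.33,.39)),("big",(.35,.42,.185,.255))):
        rect(sel(*b,.068,.085),nm+" grip"); rect(sel(*b,.032,.040),nm+" cup rim")
    for nm,b in (("blade",(.36,.45,-.27,-.18)),("bar",(.46,.53,-.36,-.28))):
        rect(sel(*b,.134,.150),nm+" top"); rect(sel(*b,.084,.093),nm+" stand top");rect(sel(*b,.1,.13),nm+" handle side")
```

```text
== top0
carrier top 5837 c [557.9  54.1] sz [229.2 204.5] ang 78.3 z [27.  29.9 32.8] mean [585.4  41.5  29.9]
neck 94 c [576.6 -11.2] sz [32.1 30.8] ang 80.18 z [58.7 64.5 67.4] mean [576.6 -11.2  64. ]
neck circ [ 0.57732363 -0.01150714] 0.014501829769881904
plates 144 c [598.   89.1] sz [21.2 35. ] ang 79.12 z [113.4 117.  119.4] mean [597.5  88.8 116.7]
plug grip 86 c [505.9 360.7] sz [20.  19.4] ang 39.54 z [69.2 71.4 73.8] mean [506.2 361.1  71.5]
plug cup rim 173 c [506.  361.3] sz [46.  42.1] ang 89.49 z [33.5 36.4 39.2] mean [504.1 356.8  36.4]
big grip 92 c [385.9 220.7] sz [19.5 20.4] ang 0.57 z [68.8 71.  73.6] mean [385.1 220.9  71.1]
big cup rim 259 c [385.1 220.9] sz [58.6 57.4] ang 2.09 z [33.5 37.2 39.6] mean [385.5 218.5  36.9]
blade top 122 c [ 404.  -226.2] sz [16.  35.2] ang 62.86 z [134.4 136.1 138.2] mean [ 403.8 -226.3  136.2]
blade stand top 414 c [ 403.9 -227. ] sz [51.2 50.9] ang 61.45 z [86.7 89.4 92. ] mean [ 403.3 -222.3   89.3]
blade handle side 66 c [ 405.3 -220. ] sz [11.5 37. ] ang 80.27 z [103.1 116.8 126.8] mean [ 403.4 -219.4  115.7]
bar top 78 c 
[... 1024 characters left out ...]
.81 z [33.2 36.3 39.1] mean [399.1 229.8  36.2]
blade top 48 c [ 403.7 -231. ] sz [18.6 33.7] ang 62.1 z [135.1 137.1 138.4] mean [ 405.  -228.8  137. ]
blade stand top 144 c [ 404.3 -229.4] sz [51.9 50.2] ang 60.1 z [86.2 90.5 92.1] mean [ 409.2 -219.1   89.9]
blade handle side 150 c [ 407.2 -224.4] sz [12.2 33.7] ang 64.19 z [102.3 114.7 126.5] mean [ 407.2 -224.3  114.6]
bar top 31 c [ 497.2 -323.7] sz [18.7 21.7] ang 33.17 z [135.  136.9 138.4] mean [ 498.  -322.4  136.8]
bar stand top 164 c [ 496.6 -323.7] sz [55.2 51.3] ang 88.74 z [85.8 90.5 92.3] mean [ 500.7 -315.7   89.8]
bar handle side 93 c [ 499.6 -320.6] sz [16.7 24.8] ang 58.11 z [103.9 116.2 127.6] mean [ 500.  -317.9  115.6]
```

```bash
cat >> h.py <<'E'
from scipy.spatial.transform import Rotation as Rn
def goal(pos_mm,zdeg,p=None,q=None):
    "tool down, jaw (z) along world heading zdeg; prints turn deg and shift mm in present tool axes"
    from workcell import readout
    o=readout.get_obs();R=Rn.from_quat(o["ee_rot"]).as_matrix();p=o["position"]*1000
    best=None
    for a in (zdeg,zdeg+180):
        z=np.array([np.cos(np.radians(a)),np.sin(np.radians(a)),0]);x=np.array([0,0,-1.]);G=np.c_[x,np.cross(z,x),z]
        w=Rn.from_matrix(R.T@G).as_rotvec(degrees=True)
        print("turn",w.round(2),"shift",(R.T@(np.array(pos_mm)-p)).round(1))
    print("tool z heading",np.degrees(np.arctan2(R[1,2],R[0,2])).round(2),"x",R[:,0].round(4),"pos",p.round(1),"t",o["clock"],"F",o["ft_force"].round(1),"w",round(o["grip_width"],3),"q",o["joint_pos"].round(2))
E
python3 - <<'E'
from h import *
goal((506.2,359.8,150),-45);goal((506.2,359.8,150),-80)
E
```

```text
turn [ 1.1679e+02 -4.0000e-02  6.0000e-02] shift [  80.9 -368.4 -124.7]
turn [-6.321e+01 -6.000e-02 -3.000e-02] shift [  80.9 -368.4 -124.7]
tool z heading 71.79 x [-3.e-04 -1.e-03 -1.e+00] pos [195.2 593.4 230.7] t 0.15 F [-0.4 -0.   0.4] w 1.002 q [-1.28  0.33 -0.06  1.46  0.02  1.35 -0.09]
turn [ 1.5179e+02 -2.0000e-02  8.0000e-02] shift [  80.9 -368.4 -124.7]
turn [-2.821e+01 -6.000e-02 -1.000e-02] shift [  80.9 -368.4 -124.7]
tool z heading 71.79 x [-3.e-04 -1.e-03 -1.e+00] pos [195.2 593.4 230.7] t 0.15 F [-0.4 -0.   0.4] w 1.002 q [-1.28  0.33 -0.06  1.46  0.02  1.35 -0.09]
```

```bash
python3 -m inch '[[[5,0,0],[10,-46,-16],0.2],[[10,0,0],[20,-92,-31],0.2],[[15,0,0],[30,-138,-47],0.2],[[20,0,0],[40,-184,-62],0.2],[[25,0,0],[50,-230,-78],0.2],[[30,0,0],[60,-276,-94],0.2],[[34,0,0],[70,-322,-109],0.2],[[37,0,0],[80,-368,-125],0.2],[[37,0,0],[80,-368,-125],0.2],[[37,0,0],[80,-368,-125],0.2]]' 40
python3 - <<'E'
from h import *
from workcell import camera
goal((506.2,359.8,45),35)
c=camera("wrist");cv2.imwrite("pics/w1.png",c["pixels"][:,:,::-1]);np.savez("w1.npz",**c)
E
```

```text
clock: 1.4
position: [0.5051, 0.3601, 0.1506]
ee_rot: [-0.212, 0.675, 0.211, 0.674]
ft_force: [-1.1, 0.9, 0.3]
grip_width: 0.804
turn [-0.17 -0.08  0.01] shift [105.6  -0.8   0.9]
turn [1.7983e+02 2.0000e-02 1.3000e-01] shift [105.6  -0.8   0.9]
tool z heading 34.83 x [-0.0011 -0.001  -1.    ] pos [505.1 360.1 150.6] t 1.4 F [-1.1  0.9  0.3] w 0.804 q [-0.86  0.38  0.21  1.59 -0.08  1.19 -0.02]
```

View pics/w1.png

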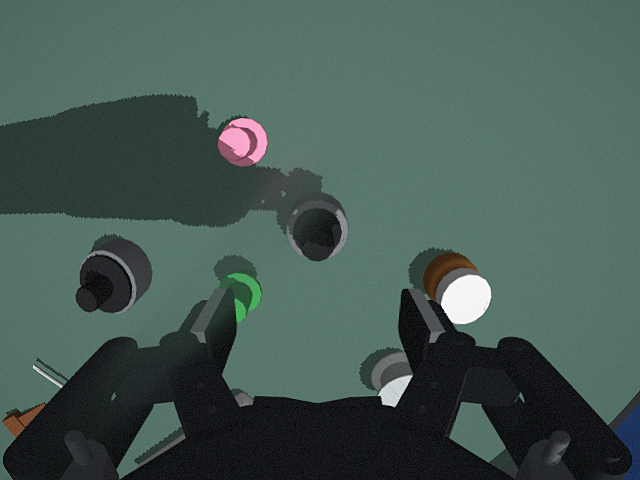

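```bash
cat >> h.py <<'E'
def wcloud(c,p,q):
    K=c["intrinsics"];Z=c["range_z"].astype(float);v,u=np.mgrid[0:480,0:640]
    a=(u-K[0,2]);b=(v-K[1,2]);r=np.hypot(a,b);th=r/K[0,0];s=np.where(r>0,np.tan(th)/np.maximum(r,1e-9),1/K[0,0])
    P=np.stack([a*s*Z,b*s*Z,Z],-1);T=c["T_tool_cam"];P=P@T[:3,:3].T+T[:3,3]
    W=P@Rn.from_quat(q).as_matrix().T+p;W[(Z==0)|(th>1.3)]=np.nan;return W
def sel(W,x0,x1,y0,y1,z0,z1):
    with np.errstate(invalid='ignore'): return W[(W[...,0]>x0)&(W[...,0]<x1)&(W[...,1]>y0)&(W[...,1]<y1)&(W[...,2]>z0)&(W[...,2]<z1)]
def rect(q,name):
    r=cv2.minAreaRect((q[:,:2]*1000).astype(np.float32)); print(name,len(q),"c",np.round(r[0],1),"sz",np.round(r[1],1),"ang",round(r[2],2),"z",np.round(np.percentile(q[:,2],[10,50,90])*1000,1),"mean",(q.mean(0)*1000).round(1))
E
python3 - <<'E'
from h import *
from workcell import readout
o=readout.get_obs();W=wcloud(load("w1"),o["position"],o["ee_rot"])
rect(sel(W,.47,.54,.33,.39,.068,.085),"grip");rect(sel(W,.47,.54,.33,.39,.033,.04),"cup")
rect(sel(W,.47,.54,.33,.39,.04,.06),"mid");rect(sel(W,.3,.8,.1,.5,-.01,.01),"table")
E
```

```text
grip 871 c [503.2 360.1] sz [20.7 20.8] ang 27.59 z [70.6 71.6 72.5] mean [502.8 360.7  71.6]
cup 1085 c [502.9 360.9] sz [45.1 43.1] ang 33.25 z [35.5 36.7 37.7] mean [499.6 365.3  36.6]
mid 959 c [501.8 362.5] sz [34.2 28.5] ang 34.2 z [40.9 42.  51.8] mean [499.6 365.2  43.6]
table 130506 c [550. 300.] sz [500. 400.] ang 0.0 z [-0.1  0.8  1.8] mean [493.4 361.9   0.9]
```

```bash
python3 -m inch '[[[0,0,0],[30,0,0],0.2],[[0,0,0],[60,0,0],0.2],[[0,0,0],[85,0,0],0.2],[[0,0,0],[104,0,0],0.2],[[0,0,0],[104,0,0],0.2],[[0,0,0],[104,0,0],1],[[0,0,0],[104,0,0],1],[[0,0,0],[104,0,0],1],[[0,0,0],[104,0,0],1],[[0,0,0],[104,0,0],1]]' 50
python3 - <<'E'
from h import *
from workcell import camera
goal((506.2,359.8,45),35)
c=camera("wrist");cv2.imwrite("pics/w2.png",c["pixels"][:,:,::-1]);np.savez("w2.npz",**c)
E
```

```text
clock: 2.7
position: [0.5051, 0.3611, 0.0479]
ee_rot: [-0.212, 0.674, 0.212, 0.675]
ft_force: [-0.7, -1.7, 6.3]
grip_width: 0.234
turn [-0.1   0.03 -0.02] shift [ 2.9 -1.7  0.1]
turn [ 1.799e+02 -3.000e-02 -5.000e-02] shift [ 2.9 -1.7  0.1]
tool z heading 34.9 x [ 2.e-04  6.e-04 -1.e+00] pos [505.1 361.1  47.9] t 2.7 F [-0.7 -1.7  6.3] w 0.234 q [-0.85  0.48  0.19  1.67 -0.11  1.   -0.01]
```

View pics/w2.png

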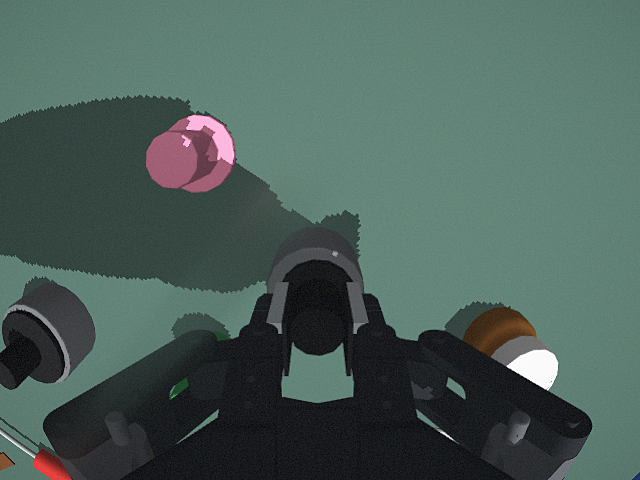

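```bash
python3 -m inch '[[[0,0,0],[-10,0,0],1],[[0,0,0],[-30,0,0],1],[[0,0,0],[-70,0,0],1],[[0,0,0],[-110,0,0],1],[[0,0,0],[-130,0,0],1],[[0,0,0],[-130,0,0],1]]'
python3 - <<'E'
from h import *
from workcell import camera
goal((577,-12.8,140),-12)
c=camera("wrist");cv2.imwrite("pics/w3.png",c["pixels"][:,:,::-1]);np.savez("w3.npz",**c)
c=camera("scene");cv2.imwrite("pics/s3.png",cv2.resize(c["pixels"][150:450,250:600,::-1],(700,600)))
E
```

```text
clock: 3.5
position: [0.5061, 0.3616, 0.1808]
ee_rot: [-0.211, 0.673, 0.213, 0.676]
ft_force: [-0.5, 1.0, -0.6]
grip_width: 0.24
turn [46.89  0.24 -0.16] shift [  39.7 -347.8 -156.2]
turn [-133.11    0.2     0.3 ] shift [  39.7 -347.8 -156.2]
tool z heading 34.89 x [ 0.0035  0.0035 -1.    ] pos [506.1 361.6 180.8] t 3.5 F [-0.5  1.  -0.6] w 0.24 q [-0.86  0.35  0.21  1.55 -0.08  1.24 -0.03]
```

View pics/s3.png

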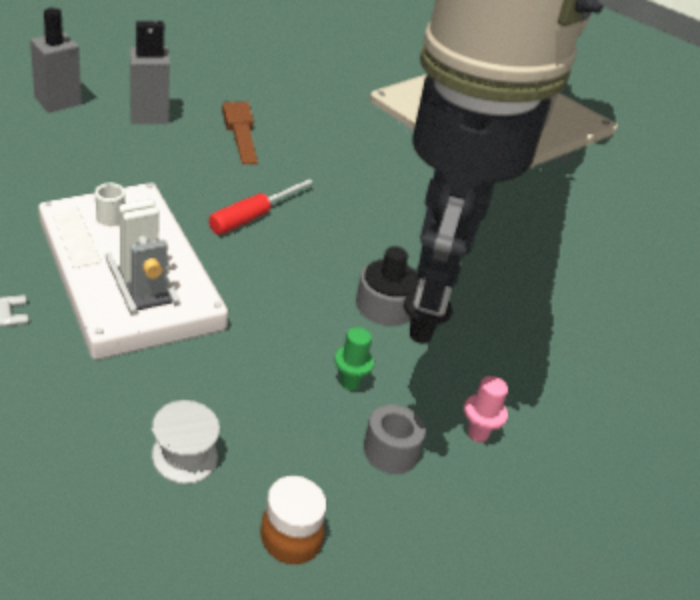

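View pics/w3.png

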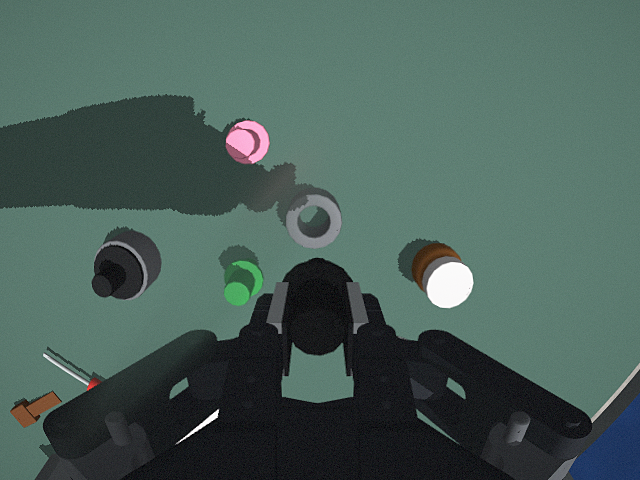

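```bash
python3 -m inch '[[[6,0,0],[0,-43,-20],1],[[12,0,0],[0,-87,-39],1],[[18,0,0],[0,-130,-58],1],[[24,0,0],[0,-174,-78],1],[[30,0,0],[0,-217,-97],1],[[36,0,0],[0,-261,-117],1],[[42,0,0],[0,-304,-136],1],[[47,0,0],[0,-348,-156],1],[[47,0,0],[0,-348,-156],1],[[47,0,0],[0,-348,-156],1]]'
python3 - <<'E'
from h import *
from workcell import camera,readout
goal((577,-12.8,140),-12)
o=readout.get_obs();c=camera("wrist");cv2.imwrite("pics/w4.png",c["pixels"][:,:,::-1]);np.savez("w4.npz",**c,p=o["position"],q=o["ee_rot"])
W=wcloud(c,o["position"],o["ee_rot"])
rect(sel(W,.53,.63,-.06,.04,.062,.070),"neck rim")
rect(sel(W,.53,.66,.04,.14,.112,.124),"plates")
R=Rn.from_quat(o["ee_rot"]).as_matrix();T=(W-o["position"])@R*1000
np.save("T4.npy",T)
q=sel(T,-60,40,-40,40,-30,30);h=np.histogram(q[:,0],20);print(h)
E
```

```text
clock: 4.85
position: [0.5755, -0.0133, 0.1766]
ee_rot: [0.074, 0.704, -0.074, 0.703]
ft_force: [-0.1, 1.3, -0.2]
grip_width: 0.238
turn [-0.07 -0.11 -0.01] shift [36.6  0.8  1.5]
turn [ 1.7993e+02 -1.0000e-02  1.7000e-01] shift [36.6  0.8  1.5]
tool z heading -12.07 x [-1.8e-03  5.0e-04 -1.0e+00] pos [575.5 -13.3 176.6] t 4.85 F [-0.1  1.3 -0.2] w 0.238 q [-0.5   0.28  0.52  1.69 -0.15  1.21 -0.15]
neck rim 674 c [574.6 -13.3] sz [31.4 32.1] ang 76.41 z [64.2 66.3 67.3] mean [574.8 -13.1  66.1]
plates 1905 c [595.6  86.3] sz [21.5 35.7] ang 78.68 z [115.5 117.7 119. ] mean [595.4  85.8 117.4]
(array([1188, 1260, 1254,  649,  977,  435,  625, 2735,  746,  665,  538,
        254,  202, 1178,   53,    0,    0,    0,    0,   23]), array([-59.90311884, -54.95334442, -50.00357001, -45.05379559,
       -40.10402117, -35.15424676, -30.20447234, -25.25469793,
       -20.30492351, -15.3551491 , -10.40537468,  -5.45560027,
        -0.50582585,   4.44394856,   9.39372298,  14.34349739,
        19.29327181,  24.24304622,  29.19282064,  34.14259505,
        39.09236947]))
```

View pics/w4.png

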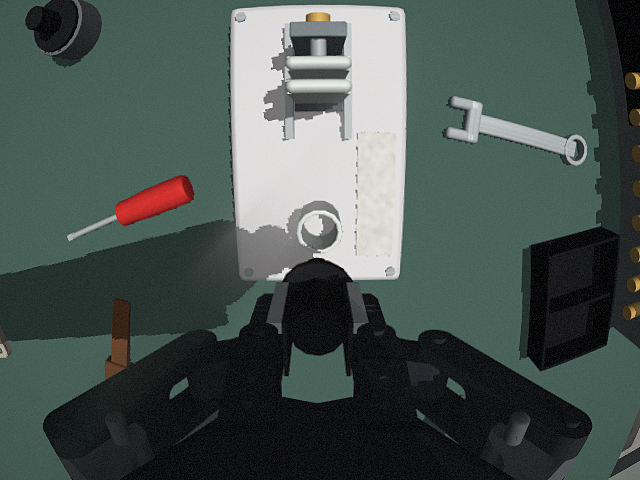

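Run:
```python
from h import *
T=np.load("T4.npy")
for a,b in((-27,-20),(4.4,9.5)):
    m=(T[...,0]>a)&(T[...,0]<b)&(abs(T[...,1])<40)&(abs(T[...,2])<30)
    v,u=np.nonzero(m);q=T[m];r=cv2.minAreaRect(q[:,1:].astype(np.float32));print(len(q),np.median(q[:,0]),r,q.min(0),q.max(0),"px",u.min(),u.max(),v.min(),v.max())
# neck rim circle in tool frame
m=(T[...,0]>107)&(T[...,0]<114)&(abs(T[...,1])<30)&(abs(T[...,2])<30)
print("neck",cv2.minAreaRect(T[m][:,1:].astype(np.float32)),np.median(T[m][:,0]),cv2.minEnclosingCircle(T[m][:,1:].astype(np.float32)))
# flange far edge: T at column 318 from row 255
for v in range(254,300,4): print(v,T[v,319].round(1))
```

```text
2991 -23.493297062091017 ((-0.5937557220458984, -1.6084270477294922), (24.307950973510742, 47.44361114501953), 0.441250741481781) [-26.99449079 -12.73916236 -25.27266936] [-20.00329377  11.65610555  22.17052326] px 251 383 297 355
1187 6.459361674614993 ((7.600801467895508, -1.695622444152832), (31.302627563476562, 16.410215377807617), 89.30542755126953) [  4.43797134  -0.73359138 -17.31780688] [ 9.49214642 15.78086071 13.98346502] px 282 352 259 296
neck ((-0.2810983657836914, -0.6164131164550781), (31.411256790161133, 32.07920455932617), 1.5216933488845825) 110.23178467868489 ((-0.4837125539779663, -0.36075359582901), 16.474218368530273)
254 [ 1.454e+02 -2.960e+01 -1.000e-01]
258 [38.5  5.6 -0.6]
262 [ 7.5 15.  -0.8]
266 [ 7.  13.3 -0.8]
270 [ 6.3 11.7 -0.8]
274 [ 6.1 10.  -0.8]
278 [ 7.6  7.5 -0.7]
282 [-0.7  9.1 -0.8]
286 [-3.6  8.6 -0.8]
290 [-7.9  8.8 -0.8]
294 [-12.6   9.3  -0.8]
298 [-15.4   8.9  -0.8]
```

```bash
python3 -m inch '[[[0,0,0],[20,1,1],1],[[0,0,0],[45,1.2,1],1],[[0,0,0],[65,1.2,1],1],[[0,0,0],[75,1.2,1],1],[[0,0,0],[80,1.2,1],1],[[0,0,0],[80,1.2,1],1]]'
python3 - <<'E'
from h import *
from workcell import camera,readout
goal((577,-12.8,77.5),-12)
o=readout.get_obs();c=camera("wrist");cv2.imwrite("pics/w5.png",c["pixels"][:,:,::-1])
c=camera("scene");cv2.imwrite("pics/s5.png",cv2.resize(c["pixels"][200:350,230:400,::-1],(680,600)))
E
```

```text
clock: 5.65
position: [0.5768, -0.0112, 0.0969]
ee_rot: [0.074, 0.704, -0.073, 0.703]
ft_force: [0.4, -0.2, 0.1]
grip_width: 0.237
turn [ 0.03 -0.09 -0.03] shift [19.4 -1.5  0.6]
turn [-1.7997e+02  5.0000e-02 -1.4000e-01] shift [19.4 -1.5  0.6]
tool z heading -11.97 x [-1.4e-03  8.0e-04 -1.0e+00] pos [576.8 -11.2  96.9] t 5.65 F [ 0.4 -0.2  0.1] w 0.237 q [-0.47  0.37  0.5   1.77 -0.2   1.06 -0.11]
```

View pics/s5.png

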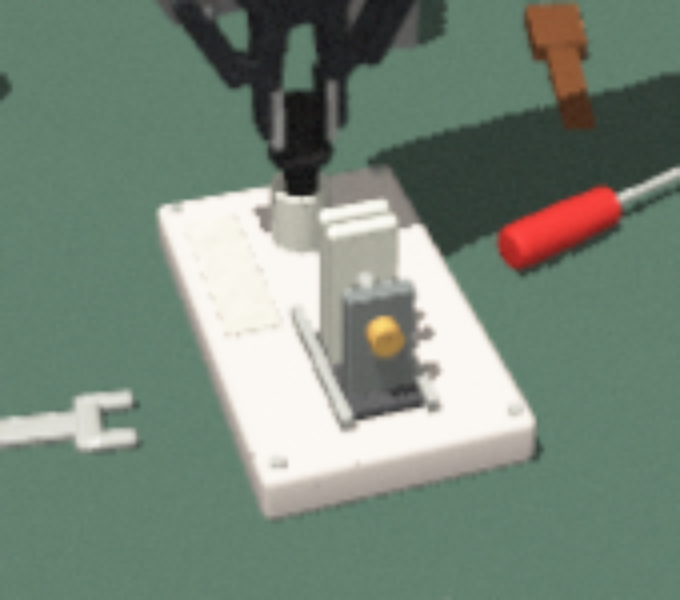

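View pics/w5.png

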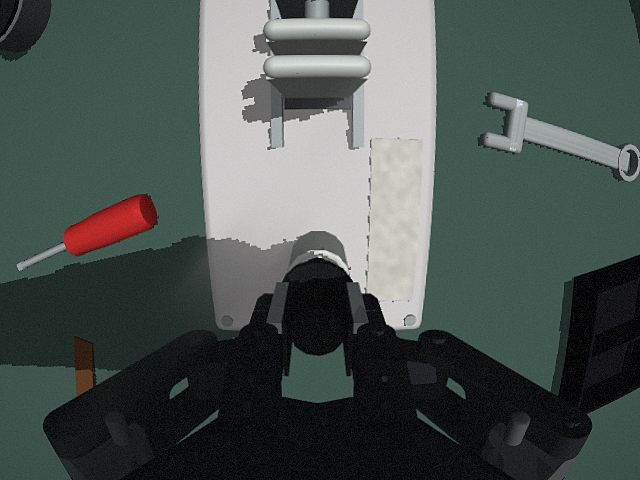

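```bash
python3 -m inch '[[[0,0,0],[6,-0.5,0],1],[[0,0,0],[12,-0.5,0],1],[[0,0,0],[17,-0.5,0],1],[[0,0,0],[19,-0.5,0],1],[[0,0,0],[20,-0.5,0],1],[[0,0,0],[20,-0.5,0],1]]'
```

```text
clock: 6.5
position: [0.5767, -0.0119, 0.0779]
ee_rot: [0.074, 0.704, -0.073, 0.703]
ft_force: [-4.5, 0.9, 7.8]
grip_width: 0.238
```

```bash
python3 -m inch '[[[0,0,0],[1.5,0,-0.5],1],[[0,0,0],[3,0,-0.5],1],[[0,0,0],[3,0,-0.5],1]]'
```

```text
clock: 6.88
position: [0.5768, -0.0119, 0.0777]
ee_rot: [0.075, 0.703, -0.073, 0.703]
ft_force: [-13.0, 0.1, 29.3]
grip_width: 0.237
```

```bash
python3 -m inch '[[[0,0,0],[0,0,0],1],[[0,0,0],[0,0,0],0.5],[[0,0,0],[0,0,0],0.3],[[0,0,0],[0,0,0],0.3],[[0,0,0],[-20,0,0],0.3],[[0,0,0],[-60,0,0],0.3],[[0,0,0],[-100,0,0],0.3],[[0,0,0],[-120,0,0],0.3],[[0,0,0],[-120,0,0],0.3]]'
python3 - <<'E'
from h import *
from workcell import camera,readout
goal((577,-12.8,77.5),-12)
o=readout.get_obs();c=camera("wrist");cv2.imwrite("pics/w6.png",c["pixels"][:,:,::-1])
np.savez("w6.npz",**c,p=o["position"],q=o["ee_rot"])
W=wcloud(c,o["position"],o["ee_rot"])
rect(sel(W,.53,.63,-.06,.04,.096,.106),"grip top (want z 101)");rect(sel(W,.53,.63,-.06,.04,.068,.074),"flange top (want 71)")
rect(sel(W,.53,.66,.04,.14,.112,.124),"plates")
E
```

```text
clock: 8.0
position: [0.5776, -0.0122, 0.199]
ee_rot: [0.075, 0.702, -0.073, 0.704]
ft_force: [0.3, 0.5, 0.4]
grip_width: 0.703
turn [-0.02  0.11 -0.21] shift [121.5  -1.2  -0.7]
turn [179.98  -0.34  -0.18] shift [121.5  -1.2  -0.7]
tool z heading -12.02 x [ 0.0027  0.0033 -1.    ] pos [577.6 -12.2 199. ] t 8.0 F [0.3 0.5 0.4] w 0.703 q [-0.5   0.26  0.53  1.66 -0.14  1.25 -0.15]
grip top (want z 101) 775 c [575.4 -13.2] sz [21.4 20.8] ang 68.17 z [100.2 101.5 102.3] mean [575.5 -12.4 101.3]
flange top (want 71) 714 c [576.1 -10.7] sz [29.3 34.3] ang 75.98 z [70.5 71.6 72.5] mean [576.4  -7.3  71.5]
plates 1507 c [595.5  86.1] sz [21.2 35.4] ang 78.16 z [115.8 117.9 119.1] mean [595.5  85.7 117.6]
```

View pics/w6.png

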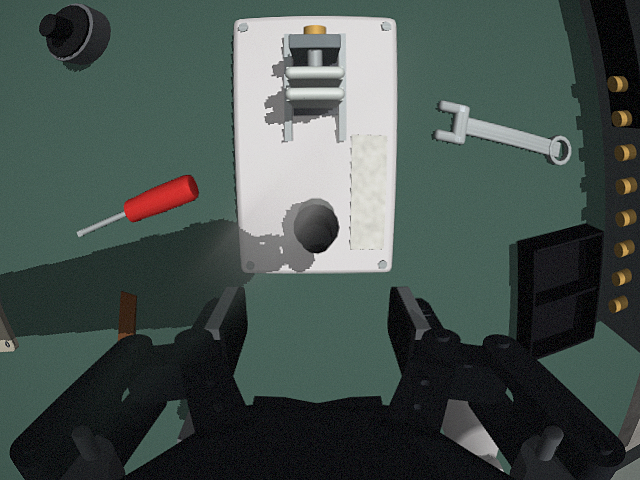

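Run:
```python
from h import *
goal((404.5,-228,200),61.5)
```

```text
turn [-73.51   0.1   -0.15] shift [  -3.2 -247.  -123.7]
turn [106.49  -0.16  -0.11] shift [  -3.2 -247.  -123.7]
tool z heading -12.01 x [ 5.0e-04  2.9e-03 -1.0e+00] pos [576.9 -12.1 197.6] t 8.05 F [-0.9  0.3 -0.6] w 0.703 q [-0.5   0.26  0.53  1.67 -0.14  1.25 -0.15]
```

```bash
python3 -m inch '[[[-9,0,0],[0,-31,-15],0.3],[[-18,0,0],[0,-62,-31],0.3],[[-27,0,0],[0,-93,-46],0.3],[[-36,0,0],[0,-124,-62],0.3],[[-45,0,0],[0,-155,-77],0.3],[[-55,0,0],[0,-186,-93],0.3],[[-64,0,0],[0,-216,-108],0.3],[[-73.5,0,0],[0,-247,-124],0.3],[[-73.5,0,0],[0,-247,-124],0.3],[[-73.5,0,0],[0,-247,-124],0.3]]'
python3 - <<'E'
from h import *
from workcell import camera,readout
goal((404.5,-228,98),61.5)
o=readout.get_obs();c=camera("wrist");cv2.imwrite("pics/w7.png",c["pixels"][:,:,::-1])
np.savez("w7.npz",**c,p=o["position"],q=o["ee_rot"])
W=wcloud(c,o["position"],o["ee_rot"])
rect(sel(W,.36,.45,-.27,-.18,.132,.145),"handle top");rect(sel(W,.36,.45,-.27,-.18,.087,.093),"stand top")
E
```

```text
clock: 9.3
position: [0.4042, -0.2272, 0.196]
ee_rot: [-0.36, 0.608, 0.362, 0.608]
ft_force: [-0.2, 1.1, 0.3]
grip_width: 0.697
turn [-0.08  0.15 -0.12] shift [98.  -0.9 -0.8]
turn [179.92  -0.19  -0.24] shift [98.  -0.9 -0.8]
tool z heading 61.42 x [-6.0e-04  3.3e-03 -1.0e+00] pos [ 404.2 -227.2  196. ] t 9.3 F [-0.2  1.1  0.3] w 0.697 q [-0.22 -0.03  0.63  1.94  0.02  1.22  1.48]
handle top 1605 c [ 400.3 -229. ] sz [16.6 35.5] ang 62.18 z [135.2 136.4 137.3] mean [ 399.7 -228.4  136.3]
stand top 3439 c [ 400.7 -229.6] sz [50.5 50.7] ang 62.56 z [89.7 90.5 91.4] mean [ 398.3 -228.    90.5]
```

View pics/w7.png

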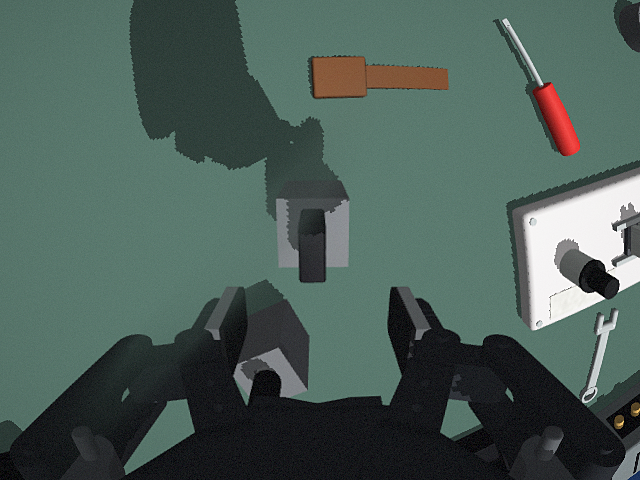

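```bash
python3 -m inch '[[[0,0,0],[25,0,-1],0.4],[[0,0,0],[50,0,-1.5],0.4],[[0,0,0],[70,0,-1.5],0.4],[[0,0,0],[75,0,-1.5],0.4],[[0,0,0],[75,0,-1.5],0.4]]'
python3 - <<'E'
from h import *
from workcell import camera,readout
goal((404.5,-228,98),61.5)
o=readout.get_obs();c=camera("wrist");cv2.imwrite("pics/w8.png",c["pixels"][:,:,::-1])
W=wcloud(c,o["position"],o["ee_rot"])
rect(sel(W,.36,.45,-.27,-.18,.132,.140),"handle top");rect(sel(W,.36,.45,-.27,-.18,.087,.093),"stand top")
R=Rn.from_quat(o["ee_rot"]).as_matrix();T=(W-o["position"])@R*1000
q=sel(T,-22,-10,-35,35,-16,16);print("tool frame handle top y,z",cv2.minAreaRect(q[:,1:].astype(np.float32)),np.median(q[:,0]))
E
```

```text
clock: 9.98
position: [0.4039, -0.2277, 0.1212]
ee_rot: [-0.36, 0.608, 0.363, 0.608]
ft_force: [0.2, -0.8, 0.5]
grip_width: 0.599
turn [-0.01  0.12 -0.14] shift [23.2 -0.7 -0. ]
turn [179.99  -0.21  -0.19] shift [23.2 -0.7 -0. ]
tool z heading 61.49 x [-0.0011  0.003  -1.    ] pos [ 403.9 -227.7  121.2] t 9.975 F [ 0.2 -0.8  0.5] w 0.599 q [-0.2   0.07  0.65  2.03 -0.05  1.06  1.54]
handle top 4197 c [ 401.7 -225.6] sz [75.3 38.2] ang 78.2 z [134.7 136.4 137.5] mean [ 398.8 -227.7  136.3]
stand top 6185 c [ 401.  -229.5] sz [50.3 51.2] ang 62.22 z [89.7 90.6 91.3] mean [ 397.2 -227.1   90.5]
tool frame handle top y,z ((2.0223560333251953, -3.008164405822754), (15.985700607299805, 36.92757034301758), 89.2464828491211) -15.175071186218059
```

View pics/w8.png

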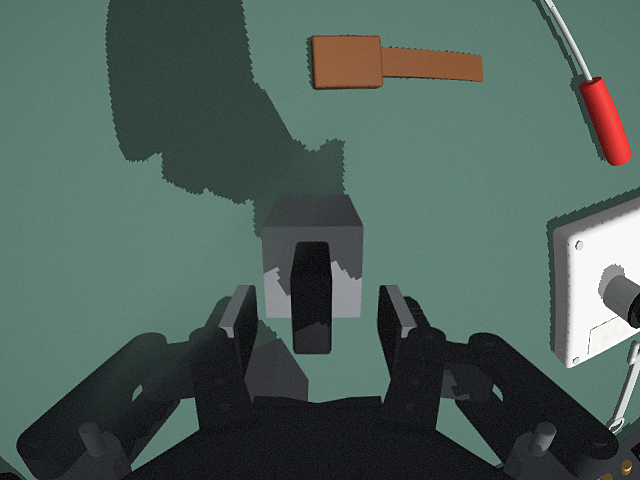

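```bash
python3 -m inch '[[[0,0,0],[8,2,-2],0.4],[[0,0,0],[17,2,-2],0.4],[[0,0,0],[22,2,-2],0.4],[[0,0,0],[22,2,-2],0.4],[[0,0,0],[22,2,-2],1],[[0,0,0],[22,2,-2],1],[[0,0,0],[22,2,-2],1],[[0,0,0],[22,2,-2],1],[[0,0,0],[22,2,-2],1]]' 80
python3 - <<'E'
from h import *
from workcell import camera,readout
goal((404.5,-228,98),61.5)
o=readout.get_obs();c=camera("wrist");cv2.imwrite("pics/w9.png",c["pixels"][:,:,::-1])
E
```

```text
clock: 11.15
position: [0.4017, -0.2288, 0.1]
ee_rot: [-0.361, 0.607, 0.362, 0.608]
ft_force: [-1.4, 0.5, 5.2]
grip_width: 0.173
turn [-0.02  0.15 -0.05] shift [ 2.  -2.1  2.1]
turn [ 1.7998e+02 -8.0000e-02 -2.4000e-01] shift [ 2.  -2.1  2.1]
tool z heading 61.48 x [ 5.0e-04  2.8e-03 -1.0e+00] pos [ 401.7 -228.8  100. ] t 11.15 F [-1.4  0.5  5.2] w 0.173 q [-0.2   0.1   0.65  2.06 -0.07  1.01  1.57]
```

View pics/w9.png

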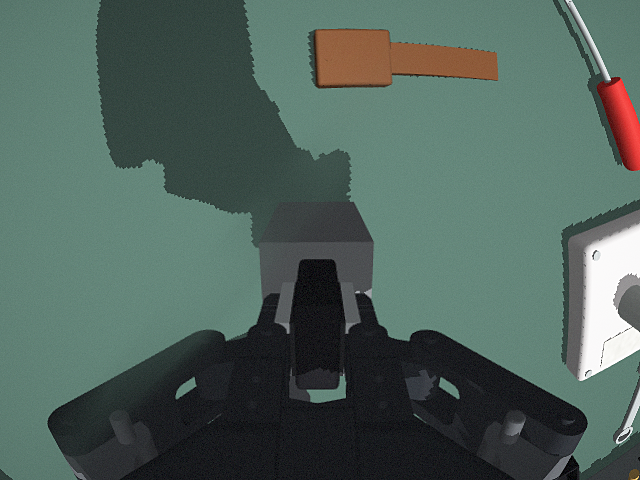

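```bash
python3 -m inch '[[[0,0,0],[-8,0,0],1],[[0,0,0],[-25,0,0],1],[[0,0,0],[-50,0,0],1],[[0,0,0],[-80,0,0],1],[[0,0,0],[-110,0,0],1],[[0,0,0],[-130,0,0],1],[[0,0,0],[-135,0,0],1],[[0,0,0],[-135,0,0],1]]'
python3 - <<'E'
from h import *
from workcell import camera,readout
goal((597,87.5,235),78)
o=readout.get_obs();c=camera("wrist");cv2.imwrite("pics/w10.png",c["pixels"][:,:,::-1])
c=camera("scene");cv2.imwrite("pics/s10.png",c["pixels"][:,:,::-1])
E
```

```text
clock: 12.2
position: [0.4015, -0.2291, 0.2346]
ee_rot: [-0.361, 0.607, 0.362, 0.608]
ft_force: [-0.2, 0.1, -1.9]
grip_width: 0.177
turn [-16.51   0.16  -0.05] shift [  0.6 -20.7 371.5]
turn [ 1.6349e+02 -7.0000e-02 -2.3000e-01] shift [  0.6 -20.7 371.5]
tool z heading 61.49 x [ 2.0e-04  2.9e-03 -1.0e+00] pos [ 401.5 -229.1  234.6] t 12.2 F [-0.2  0.1 -1.9] w 0.177 q [-0.23 -0.07  0.63  1.89  0.04  1.31  1.46]
```

View pics/s10.png

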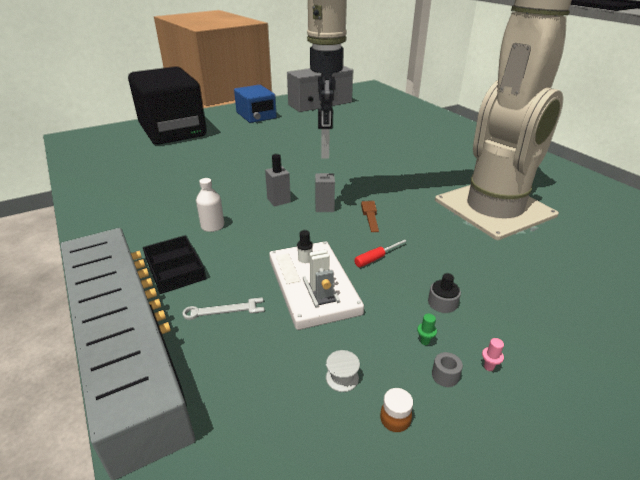

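```bash
python3 -m inch '[[[-2,0,0],[0,-3,46],1],[[-4,0,0],[0,-5,93],1],[[-6,0,0],[0,-8,139],1],[[-8,0,0],[0,-10,186],1],[[-10,0,0],[0,-13,232],1],[[-12,0,0],[0,-16,279],1],[[-14.5,0,0],[0,-18,325],1],[[-16.6,0.2,0],[0,-20.7,371],1],[[-16.6,0.2,0],[0,-20.7,371.5],1],[[-16.6,0.2,0],[0,-20.7,371.5],1]]'
python3 - <<'E'
from h import *
from workcell import camera,readout
goal((597,87.5,215),78.2)
o=readout.get_obs();c=camera("wrist");cv2.imwrite("pics/w11.png",c["pixels"][:,:,::-1])
W=wcloud(c,o["position"],o["ee_rot"]);rect(sel(W,.53,.66,.04,.14,.112,.124),"plates")
c=camera("scene");np.savez("s11.npz",**c);cv2.imwrite("pics/s11.png",cv2.resize(c["pixels"][180:330,240:410,::-1],(680,600)))
c=camera("top");np.savez("t11.npz",**c);cv2.imwrite("pics/t11.png",cv2.resize(c["pixels"][170:320,230:400,::-1],(680,600)))
E
```

```text
clock: 13.55
position: [0.5964, 0.087, 0.2337]
ee_rot: [-0.445, 0.551, 0.446, 0.548]
ft_force: [-0.2, -0.6, 0.1]
grip_width: 0.179
turn [-0.14 -0.12 -0.2 ] shift [18.7 -0.6  0.7]
turn [179.85  -0.32   0.2 ] shift [18.7 -0.6  0.7]
tool z heading 78.06 x [-0.0039 -0.0014 -1.    ] pos [596.4  87.  233.7] t 13.55 F [-0.2 -0.6  0.1] w 0.179 q [-0.51  0.29  0.36  1.54 -0.1   1.34  1.22]
plates 949 c [594.8  86.8] sz [20.9 34.6] ang 78.25 z [115.9 117.8 119. ] mean [593.7  87.1 117.6]
```

View pics/s11.png

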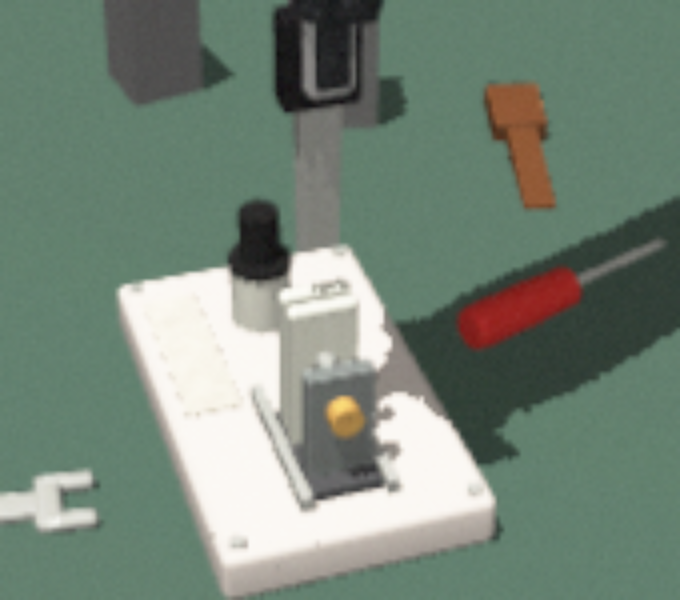

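View pics/w11.png

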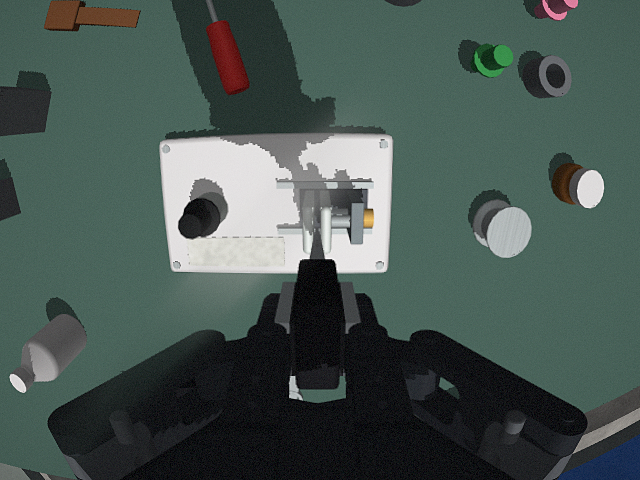

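View pics/t11.png

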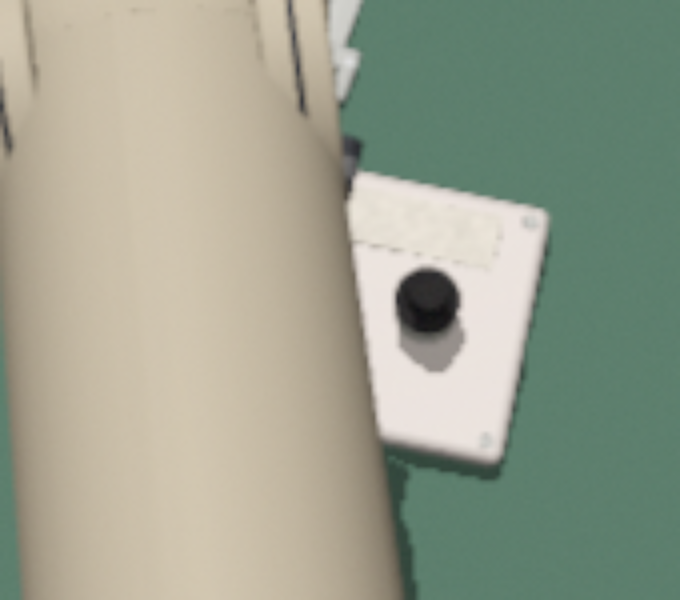

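```bash
python3 -m inch '[[[-0.1,-0.1,-0.2],[8,-0.3,0],1],[[-0.1,-0.1,-0.2],[16,-0.5,0],1],[[-0.1,-0.1,-0.2],[20,-0.5,0],1],[[-0.1,-0.1,-0.2],[20,-0.5,0],1]]'
python3 - <<'E'
from h import *
from workcell import camera,readout
goal((597,87.5,215),78.2)
o=readout.get_obs();c=camera("wrist")
cv2.imwrite("pics/w12.png",cv2.resize(c["pixels"][180:280,250:380,::-1],(780,600),interpolation=cv2.INTER_CUBIC))
W=wcloud(c,o["position"],o["ee_rot"]);R=Rn.from_quat(o["ee_rot"]).as_matrix();T=(W-o["position"])@R*1000
for a in range(20,105,10):
    q=sel(T,a,a+10,-30,25,-12,12)
    if len(q):print(a,len(q),"y",q[:,1].min().round(1),q[:,1].max().round(1),"z",np.percentile(q[:,2],[2,50,98]).round(1))
E
```

```text
clock: 14.2
position: [0.5967, 0.0861, 0.2143]
ee_rot: [-0.445, 0.549, 0.445, 0.549]
ft_force: [0.4, -0.8, -0.9]
grip_width: 0.176
turn [-0.12  0.03  0.03] shift [-0.7 -0.   1.4]
turn [ 1.7988e+02  5.0000e-02 -4.0000e-02] shift [-0.7 -0.   1.4]
tool z heading 78.08 x [ 6.e-04  4.e-04 -1.e+00] pos [596.7  86.1 214.3] t 14.2 F [ 0.4 -0.8 -0.9] w 0.176 q [-0.51  0.3   0.36  1.57 -0.11  1.3   1.23]
20 2 y 10.5 10.5 z [1.4 2.3 3.3]
30 91 y 9.3 10.7 z [-3.7 -0.2  2.9]
40 62 y 9.7 10.7 z [-3.3 -0.2  2.6]
50 46 y 7.3 10.9 z [-2.9 -0.4  2.1]
60 49 y 4.6 10.8 z [-2.5 -0.2  1.6]
70 27 y 9.9 10.6 z [-2.  -0.2  1.3]
80 17 y 9.6 10.4 z [-1.5 -0.2  1.1]
90 996 y -13.9 19.0 z [-10.2  -2.9  10. ]
100 86 y -15.6 18.6 z [-10.4   2.6  10.2]
```

View pics/w12.png

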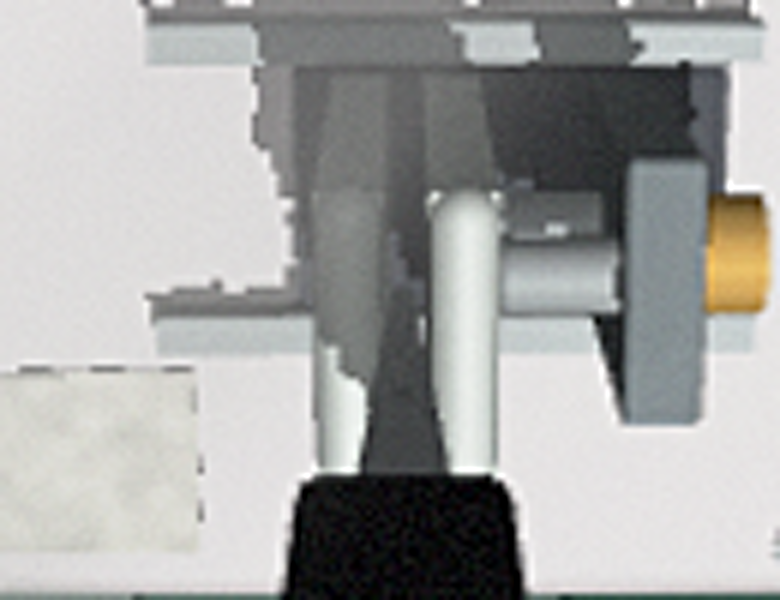

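```bash
python3 -m inch '[[[0,0,0],[6,0,0.8],1],[[0,0,0],[12,0,0.8],1],[[0,0,0],[18,0,0.8],1],[[0,0,0],[24,0,0.8],1],[[0,0,0],[26,0,0.8],1],[[0,0,0],[26,0,0.8],1]]'
cat > look.py <<'E'
import sys
from h import *
from workcell import camera,readout
n=sys.argv[1]
o=readout.get_obs();F=[o["ft_force"]]
c=camera("wrist");np.savez(n+".npz",**c);F.append(readout.get_obs()["ft_force"])
cv2.imwrite(f"pics/{n}.png",cv2.resize(c["pixels"][180:280,250:380,::-1],(780,600),interpolation=cv2.INTER_CUBIC))
goal((597,87.5,215),78.2);print("Fmean",np.mean(F,0).round(2),"tip depth",round(118-(o["position"][2]*1000-89.6),1))
E
python3 look.py w13
```

```text
clock: 15.0
position: [0.5971, 0.0869, 0.1886]
ee_rot: [-0.445, 0.549, 0.445, 0.55]
ft_force: [0.7, 0.6, -0.6]
grip_width: 0.179
turn [-0.12  0.04  0.07] shift [-26.2   0.2   0.5]
turn [ 1.7988e+02  1.1000e-01 -7.0000e-02] shift [-26.2   0.2   0.5]
tool z heading 78.08 x [ 1.3e-03  5.0e-04 -1.0e+00] pos [597.1  86.9 188.8] t 15.05 F [ 0.7 -0.6  0.1] w 0.179 q [-0.51  0.32  0.36  1.6  -0.11  1.25  1.23]
Fmean [ 0.72  0.01 -0.26] tip depth 19.0
```

View pics/w13.png

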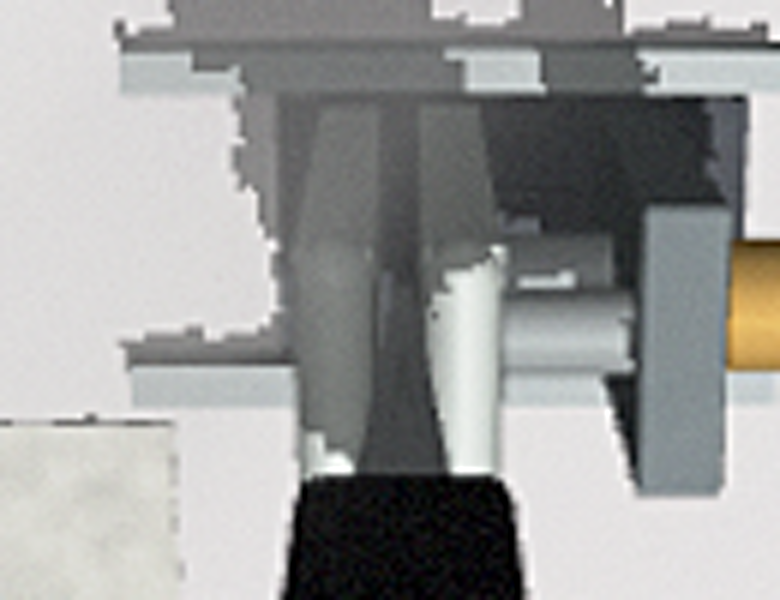

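```bash
cat > f.py <<'E'
from h import *
from workcell import camera,readout
o=readout.get_obs();F=[o["ft_force"]]
for i in range(3): camera("wrist");F.append(readout.get_obs()["ft_force"])
F=np.array(F);print("depth",round(118-(o["position"][2]*1000-89.6),1),"F",F.mean(0).round(2),"sd",F.std(0).round(2),"t",o["clock"],"pos",(o["position"]*1000).round(1))
E
python3 f.py
python3 -m inch '[[[0,0,0],[3,0,0],1],[[0,0,0],[5,0,0],1],[[0,0,0],[5,0,0],1]]' >/dev/null; python3 f.py
python3 -m inch '[[[0,0,0],[3,0,0],1],[[0,0,0],[5,0,0],1],[[0,0,0],[5,0,0],1]]' >/dev/null; python3 f.py
python3 -m inch '[[[0,0,0],[3,0,0],1],[[0,0,0],[4,0,0],1],[[0,0,0],[4,0,0],1]]' >/dev/null; python3 f.py
python3 -m inch '[[[0,0,0],[2,0,0],1],[[0,0,0],[4,0,0],1],[[0,0,0],[4,0,0],1]]' >/dev/null; python3 f.py
```

```text
depth 18.8 F [-0.3   0.26 -0.64] sd [0.87 0.53 0.64] t 15.05 pos [597.1  86.9 188.8]
depth 23.9 F [ 0.16 -0.01 -0.63] sd [0.42 0.42 0.65] t 15.575 pos [597.1  87.  183.7]
depth 28.9 F [-0.21  0.24 -0.66] sd [0.1  0.79 0.43] t 16.1 pos [597.1  87.  178.7]
depth 32.7 F [ 0.34 -0.53 -0.76] sd [0.42 0.19 0.24] t 16.625 pos [597.2  87.  174.9]
depth 36.8 F [-0.39 -0.45 -1.49] sd [0.61 0.17 0.33] t 17.15 pos [597.2  87.  170.8]
```

```bash
python3 -m inch '[[[0,0,0],[2,0,0],1],[[0,0,0],[4,0,0],1],[[0,0,0],[4,0,0],1]]' >/dev/null; python3 f.py
python3 -m inch '[[[0,0,0],[2,0,0],1],[[0,0,0],[4,0,0],1],[[0,0,0],[4,0,0],1]]' >/dev/null; python3 f.py
python3 -m inch '[[[0,0,0],[2,0,0],1],[[0,0,0],[4,0,0],1],[[0,0,0],[4,0,0],1]]' >/dev/null; python3 f.py; python3 look.py w14
```

```text
depth 40.8 F [ 1.37  0.22 -1.59] sd [0.37 0.52 0.85] t 17.675 pos [597.2  87.  166.8]
depth 44.9 F [ 1.39 -0.07 -0.14] sd [0.82 0.4  0.42] t 18.2 pos [597.3  86.9 162.7]
depth 48.9 F [ 1.04 -0.3   0.73] sd [0.37 0.15 0.31] t 18.725 pos [597.3  86.9 158.7]
turn [-0.13  0.03  0.08] shift [-56.4   0.3   0.6]
turn [ 1.7987e+02  1.2000e-01 -5.0000e-02] shift [-56.4   0.3   0.6]
tool z heading 78.07 x [ 1.4e-03  2.0e-04 -1.0e+00] pos [597.3  86.8 158.6] t 18.925 F [ 1.6 -0.1  0.5] w 0.178 q [-0.5   0.34  0.35  1.63 -0.12  1.19  1.24]
Fmean [ 1.27 -0.28  0.61] tip depth 49.0
```

View pics/w14.png

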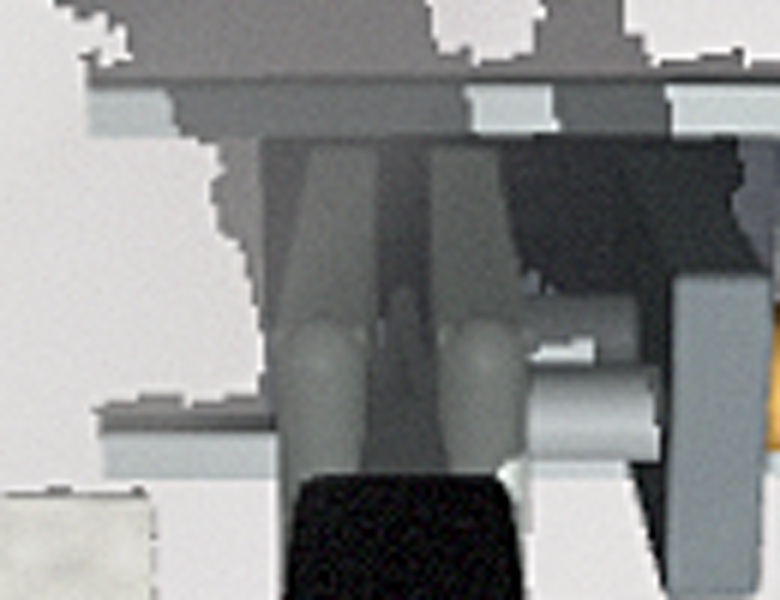

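```bash
python3 -m inch '[[[0,0,0],[2,0,0],1],[[0,0,0],[3,0,0],1],[[0,0,0],[3,0,0],1]]' >/dev/null; python3 f.py
python3 -m inch '[[[0,0,0],[2,0,0],1],[[0,0,0],[3,0,0],1],[[0,0,0],[3,0,0],1]]' >/dev/null; python3 f.py; python3 look.py w15
```

```text
depth 51.9 F [0.65 0.25 3.59] sd [0.47 0.39 0.45] t 19.3 pos [597.3  86.9 155.7]
depth 55.0 F [ 0.62 -0.18  3.93] sd [0.28 0.22 0.35] t 19.825 pos [597.4  86.8 152.6]
turn [-0.13  0.03  0.09] shift [-62.4   0.4   0.6]
turn [ 1.7987e+02  1.4000e-01 -5.0000e-02] shift [-62.4   0.4   0.6]
tool z heading 78.07 x [ 1.6e-03  2.0e-04 -1.0e+00] pos [597.4  86.8 152.6] t 20.025 F [ 0.1 -0.3  3.5] w 0.174 q [-0.5   0.35  0.35  1.64 -0.13  1.18  1.24]
Fmean [ 0.28 -0.39  3.91] tip depth 55.0
```

View pics/w15.png

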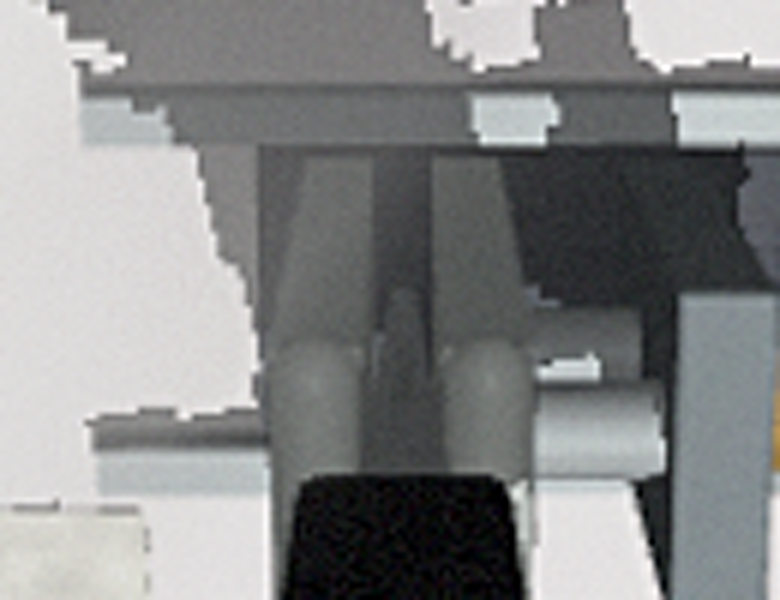

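Run:
```python
from h import *
from scipy.interpolate import interp1d
for n,tz,rows in(("w13",188.7,(199,219)),("w14",158.6,(205,224)),("w15",152.6,(207,224))):
    c=load(n);g=c["pixels"].astype(float).mean(2);K=c["intrinsics"];print(n)
    for r0 in range(rows[0],rows[1]-3,4):
        p=g[r0:r0+4,300:345].mean(0);x=np.arange(300,345)
        # gap minimum between plates near col 317
        i=np.argmin(p[10:25])+10
        L=p[i-9:i].max();Rr=p[i:i+9].max();m=p[i-1:i+2].mean()
        def cr(d,pk):
            h=(pk+m)/2;j=i
            while p[j]<h:j+=d
            a,b=p[j-d],p[j];return x[j-d]+d*(h-a)/(b-a)
        a,b=cr(-1,L),cr(1,Rr);v=r0+1.5
        # intersect rays with vertical depth using range along neighbouring plate unknown: report angular width and plate depth
        z=np.nanmedian(c["range_z"][r0:r0+4,int(a)-3:int(a)-1]);z2=np.nanmedian(c["range_z"][r0:r0+4,int(b)+2:int(b)+4])
        def pt(u):
            X=np.array([u-K[0,2],v-K[1,2]]);r=np.hypot(*X);return np.tan(r/K[0,0])/r*X[0]
        print(v,round(a,2),round(b,2),"z",z.round(4),z2.round(4),"gap mm",round((pt(b)-pt(a))*1000*(z+z2)/2,2),"plate L,R",p[i-9:i].max().round(),m.round(),Rr.round())
```

```text
w13
200.5 312.71 319.46 z 0.2857 0.2861 gap mm 5.21 plate L,R 116.0 95.0 111.0
204.5 312.62 319.67 z 0.2699 0.2701 gap mm 5.13 plate L,R 116.0 95.0 106.0
208.5 312.76 319.44 z 0.2581 0.2566 gap mm 4.63 plate L,R 115.0 86.0 102.0
212.5 312.91 319.6 z 0.2452 0.2441 gap mm 4.41 plate L,R 113.0 79.0 99.0
216.5 312.76 319.58 z 0.2346 0.2343 gap mm 4.3 plate L,R 110.0 74.0 98.0
w14
206.5 312.52 321.25 z 0.2625 0.2623 gap mm 6.18 plate L,R 108.0 76.0 97.0
210.5 312.4 321.4 z 0.2501 0.2505 gap mm 6.08 plate L,R 107.0 74.0 96.0
214.5 312.43 321.39 z 0.2386 0.2382 gap mm 5.76 plate L,R 103.0 68.0 93.0
218.5 312.07 321.42 z 0.2287 0.2286 gap mm 5.76 plate L,R 102.0 65.0 92.0
w15
208.5 312.9 321.69 z 0.2562 0.2571 gap mm 6.08 plate L,R 86.0 80.0 98.0
212.5 313.26 321.71 z 0.2438 0.2431 gap mm 5.54 plate L,R 82.0 74.0 94.0
216.5 313.44 321.79 z 0.2326 0.2329 gap mm 5.24 plate L,R 78.0 69.0 92.0
220.5 312.65 321.83 z 0.2237 0.2237 gap mm 5.52 plate L,R 77.0 68.0 90.0
```

```bash
python3 -m inch '[[[0,0,0],[2,0,0],1],[[0,0,0],[3.4,0,0],1],[[0,0,0],[3.4,0,0],1]]' >/dev/null; python3 f.py; python3 f.py;python3 look.py w16
python3 - <<'E'
from h import *
from workcell import camera
c=camera("scene");cv2.imwrite("pics/s16.png",cv2.resize(c["pixels"][200:340,250:410,::-1],(680,595),interpolation=cv2.INTER_CUBIC))
E
```

```text
depth 58.3 F [0.75 0.01 4.81] sd [0.45 0.2  0.49] t 20.4 pos [597.5  86.9 149.3]
depth 58.3 F [0.61 0.09 5.38] sd [0.44 0.81 0.31] t 20.55 pos [597.5  86.8 149.3]
turn [-0.13  0.03  0.1 ] shift [-65.7   0.5   0.6]
turn [ 1.7987e+02  1.5000e-01 -5.0000e-02] shift [-65.7   0.5   0.6]
tool z heading 78.07 x [ 1.8e-03  2.0e-04 -1.0e+00] pos [597.4  86.8 149.3] t 20.75 F [ 1.4 -0.2  5.8] w 0.176 q [-0.5   0.35  0.35  1.64 -0.13  1.17  1.24]
Fmean [1.23 0.33 5.51] tip depth 58.3
```

View pics/s16.png

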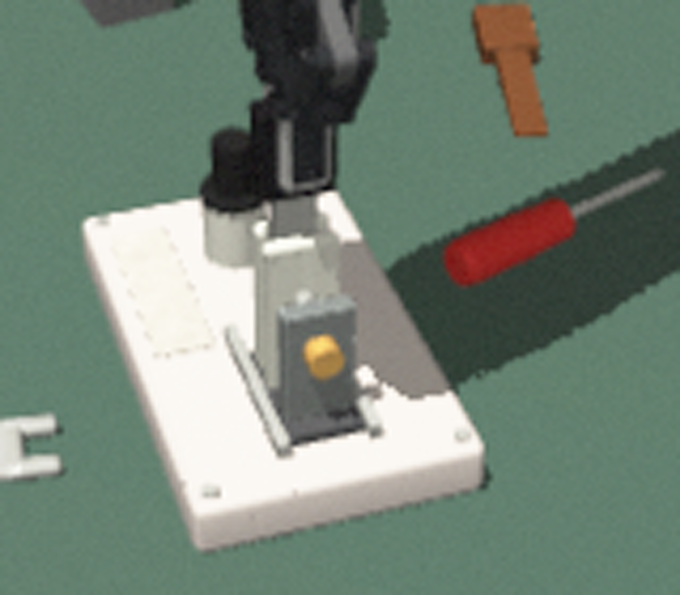

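View pics/w16.png

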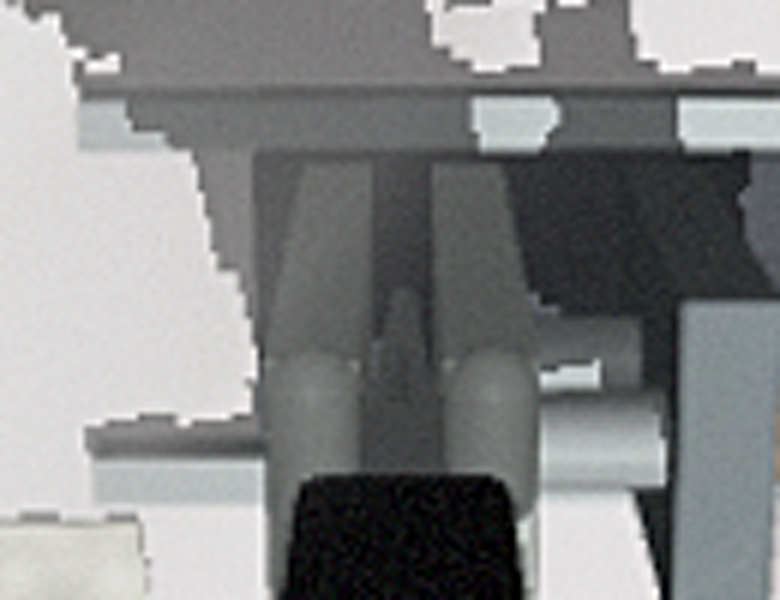

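Run:
```python
from workcell import manip
print(manip.hand_in())
```

```text
the job is handed in; nothing more can be done
None
```

I plugged the feed neck and left the feeler blade held between the plates by its handle. The job was handed in at about 21 s on the robot clock.

- **Plug:** I put the small plug in the neck, pushed it down with about 29 N until it stopped moving, and let go. Afterwards its flange top measured 71.5 mm above the bench and its grip top 101.5 mm. The expected heights when fully home are 71 and 101 mm.
- **Blade:** Its tip is about 58 mm below the plate tops. The upward drag is about 6 N net of the blade's weight, inside the 5 to 8 N for snug.
- **Spread of the sprung plate:** My estimates disagree a little. Depth geometry gives about 1.9 to 2.1 mm. A coarse reading of the gap in the wrist image gives about 1.75 mm. Drag against depth suggested first contact near 40 to 42 mm, just beyond the stated 39 mm limit, which would put the spread nearer 1.6 to 1.8 mm. All are far below 5 mm.
- **Camera disagreement:** The cameras differed by 2 to 4 mm on positions. I settled the grasps and fits from close wrist views.
- **Other items:** I did not move any of the other things on the bench.

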